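# Park the green bobbin at the top of its gutter

### The arm

A 6-joint arm with a two-finger parallel gripper is mounted at the origin on the work surface. World frame = base frame: x ahead of the robot, y to its left, z up, the work surface at z = 0. Lengths are in mm, angles in rad, forces in N, time in s.
With the tool pointing down it reaches from about 275 to 750 mm from the base axis. Payload 10.2 kg.
Tool frame: the origin (TCP) lies midway between the tips of the shut fingers; the grasp point (between the pads) lies 19 mm behind it; z points along the fingers, y is the line along which they close (so a half turn about z gives the same grasp; the last joint's range is limited). The gripper opens to 85 mm and grips with 20 to 120 N. Pads are 22 mm wide; open, the fingers measure 114 mm over their backs; the gripper's body (76 mm by 85 mm) begins 54 mm behind the grasp point. The pads swing forward as they close: fully open they stand 13 mm farther back than shut.
Start: joints at [-1.498, 0.313, 1.498, -0, 1.331, -0.223], TCP at [153.027, -502.209, 231.294] pointing down, gripper open.
Joint ranges: [-2.94, 2.94], [-0.97, 2.17], [0.19, 2.56], [-1.23, 4.37], [0.02, 3.11], [-2.88, 2.88]. Speed limits (rad/s): [2.39, 2.39, 3.01, 3.14, 3.14, 3.14].

### API

Orientations are given as a unit quaternion [w, x, y, z].
In Python, from rig import ctrl gives the robot as it stands.
- The arm moves only by the tool send_rows, never from a script. Its argument "targets" is a list of rows, each a list of 7 numbers: the closure, from -1 (fully open) to 1 (shut), so that 0 is half open, then the shift along the tool's x, y, z in m, then the turn, a rotation vector about the tool's x, y, z in rad. In form: [[claw, dx, dy, dz, ax, ay, az], ...]. A call has exactly 10 rows; each row shifts and turns the commanded pose from where the row before left it, along the tool's axes as they then stand; what a row does not reach is not made up. A row lasts 1/8 s, in which the tool goes at most 62.5 mm and 10.7 degrees, less where a joint would pass 70% of its speed; a pose out of reach is approached as far as the arm can. A call with a gripper value outside its range is refused whole. The fingers move at their own pace and stop on an object; "squeeze" is the grip in N (left out, the last holds). Time passes only in rows, so rows that do not move let the fingers close, or fill a call up. It gives the time, the measured TCP pose, the force, the opening and the grip force at its end, in the units of the state.
- ctrl.sense(): the state, without advancing time (a new reading comes with each control period).
- ctrl.capture(name): name is "scene" or "side" or "wrist"; returns a dict with "img" (480x640x3 uint8, red, green, blue), "camera_matrix" (3x3 intrinsics, pixels), "R" (3x3) and "t" (3): a world point X has camera coordinates R X + t. Camera axes: x right, y down, z forward; pixel columns grow to the right and rows downward; lengths in mm; the calibration is good to about 2 mm. The wrist camera is an equidistant fisheye: a pixel r from the principal point sees the ray r / f radians off the axis. A picture is of the moment at which its call begins. There is no depth.
- ctrl.finish_job(): hands the job in; it is judged then, once.
Trained networks look in a picture, given as the dict that the camera call returned (one of the last four; its "shot" number tells which), for a name from the list of things; names that differ only in an ending like _2 or _b are one class to them, and where a whole thing is asked for, a point or a joint stands for the part that bears it (a point fixed in the world has none). Each returns a list of dicts, best first, with "score" (0 to 1); they miss things now and then, are a little off and sometimes report something else, mostly with a low value. They report only what shows in the picture. A call takes as long as a camera call. They do not tell look-alikes from the thing itself.
- ctrl.boxes_of(query, picture): "extent" ([left, top, width, height] in pixels, round what is visible of it).
- ctrl.landmark_of(query, picture): "point" ([column, row] in pixels: a listed point, or the origin of a listed thing).
The state is a dict: "time_s": time; "joints": joint angles; "dq": joint speeds; "tau": joint torques, N m; "eef_pos": TCP position; "ee_rot": TCP orientation; "force": force on the tool from outside, world axes, zero at the start; "wrist_torque": the same for the moment, N m; "grip_width": opening from 0.0 (shut) to 1.0 (fully open); "grip_force": force on a finger pad.
Only numpy, scipy, OpenCV 4.12 (cv2) and the standard library are available. Lean on these libraries where they do the work, as an engineer would, in place of code of your own. Each camera call takes 0.05 s, during which the arm holds its last target. There are 200 camera calls.

### The job

Gently roll the green bobbin up its sloping gutter with your fingertips and over the crest, so that it settles against the dark stop at the top and cannot roll back. Only push it: do not lift it out of the gutter and do not flick it or squeeze it. Leave the red bobbin resting at the bottom of the other gutter and everything else on the bench where it is.

Things in the scene. Friction and masses are not known exactly. Their poses are not given: they have to be found in the camera images.
- green_bobbin: Empty machine bobbin with green flanges, lying across its gutter. 76 mm long: two flanges 64 mm in diameter, 8 mm thick, joined by a pale wooden core 26 mm in diameter, 60 mm long between them; about 120 g, rolls freely. Origin at its centre on the axis; y is the rolling axis, x and z turn as it rolls. Starts at rest against the low lip of the left or right gutter.
- red_bobbin: Identical bobbin with red flanges, at the low lip of the other gutter; stays there. Same origin and axes.
- rack: Fixed wooden rack with two parallel gutters, 240 x 200 mm, on the middle of the bench, yaw within 0.45 rad. Origin at the centre of its underside on the bench; x is level and points the uphill way (roughly away from the robot), z up. Gutter centre lines at y = +46 and -46 mm, each 84 mm wide inside; walls 8 mm thick, 22 mm higher than the gutter floor. Heights along x: see the points.
- home_left (a point): Centre of a bobbin at rest at the top stop of the left (+y) gutter: (73, 46, 82) mm in the rack's frame, axes as the rack's. In the rack's frame the crest is at x = 50, z = 54 mm; beyond it the floor falls at 10 degrees to the stop's face at x = 105 mm (floor z = 44, stop 45 mm higher). Past the crest a bobbin rolls to the stop by itself; let go before it, it rolls back to the lip.
- home_right (a point): The same for the right (-y) gutter: (73, -46, 82) mm in the rack's frame.
- slope (a point): On the gutter floor at the face of the low lip, midway between the gutters: (-100, 0, 30) mm in the rack's frame; x points up along the floor (9 degrees above level, up to the crest), z square to that floor. The lip is 12 mm thick and 8 mm higher than the floor, so fingers can pass over it behind the core; a bobbin there has its centre at x = -83, z = 65 mm in the rack's frame.
- stone: Sharpening stone on a wooden block, 50 x 170 x 36 mm, lies left of the rack. Origin centre of underside.
- knife: Cobbler's knife with turned wooden handle, 210 mm long, 26 mm high, lies just right of the rack, blade towards the uphill way. Origin under the middle of the handle.
- cork: Cork stub standing just left of the rack, 32 mm diameter, 26 mm high. Origin centre of underside.
- tack_tin: Round open brass tin of tacks, 104 mm diameter, 38 mm high, right of the rack. Origin centre of underside.
- hammer: Hammer lying on the bench at the right. Origin under its middle.
- shoe_last: Green shoe last on its sole, 250 mm long, 110 mm high, at the left. Origin centre of underside.
- awl: Awl with wooden handle, 130 mm long, lying at the left. Origin under its middle.
There are look-alikes about, which are no part of the job. What is shaped like the green_bobbin but blue or pink is not meant.

How it is judged (in metres and radians):
At the end, for the whole second after the job is handed in: The green bobbin rests still (under 20 mm/s) at the top stop of its gutter, its centre within 8 mm of the home point, and the red bobbin is within 15 mm of where it began ((distance between green_bobbin and home_left below 0.008 m or distance between green_bobbin and home_right below 0.008 m) and linear speed of green_bobbin below 0.02 m/s and distance of red_bobbin from where it was at the start of the episode below 0.015 m); the robot touches nothing.
It fails at once if the green bobbin is lifted more than 12 mm off the gutter floor (z of green_bobbin in the frame of slope above 0.044 m).
It fails at once if the green bobbin is flicked (faster than 0.6 m/s) (linear speed of green_bobbin above 0.6 m/s).
It fails at once if the green bobbin is squeezed or rammed with more than 30 N (contact force between the fingers and green_bobbin above 30 N).
It fails at once if the red bobbin is moved more than 25 mm (distance of red_bobbin from where it was at the start of the episode above 0.025 m).
It fails at once if any bystander on the bench is moved more than 30 mm (distance of any of stone, knife, cork, tack_tin, hammer, shoe_last, awl from where it was at the start of the episode above 0.03 m).
It also fails if it takes over 38 s, if anything falls off the work surface, if the arm or the gripper's body presses on something with over 40 N, if the wrist force passes 120 N, or if a joint passes its speed limit or range.

## Working session

There is one attempt and no reset: what is moved stays moved. The work goes in short steps, Python scripts to look and compute and a tool call to move; the robot and the scene stay as the last step left them, time stands still between calls to the robot, and variables do not carry over. Pictures are saved under pics/ and viewed, at most 10 in all, crops included, and the job is handed in when it is done.

Besides the shell and the picture viewer there is one more tool, called after "Request:" in YAML: its name, and indented under it one key for each argument. send_rows: Moves the arm, as the interface text tells. Its arguments: {"type":"object","properties":{"targets":{"type":"array"},"squeeze":{"type":"number"}},"required":["targets"]}

```bash
mkdir -p pics; python3 - <<'E'
from rig import ctrl
import cv2,numpy as np
s=ctrl.sense();print(s['time_s'],s['eef_pos'],s['ee_rot'],s['grip_width'])
ims=[]
for n in ['scene','side']:
    p=ctrl.capture(n)
    ims.append(p['img'])
    print(n,p['camera_matrix'].tolist() if hasattr(p['camera_matrix'],'tolist') else p['camera_matrix'],np.round(p['R'],4).tolist(),np.round(p['t'],1).tolist())
    for q in ['green_bobbin','red_bobbin','rack','home_left','home_right','slope']:
        print(q,[(np.round(d['point'],1).tolist(),round(d['score'],2)) for d in ctrl.landmark_of(q,p)][:4])
    cv2.imwrite(f'pics/{n}.png',p['img'][:,:,::-1])
E
```

```text
0.0 [ 153.00375544 -501.93107098  230.74203193] [-6.43785436e-04  9.89085283e-01  1.47342746e-01  6.01678190e-05] 0.9971088764945152
scene [[588.8051315939753, 0.0, 309.0500940519291], [0.0, 588.8051315939753, 239.9580818601967], [0.0, 0.0, 1.0]] [[-0.5936, 0.8046, -0.0154], [0.6241, 0.4482, -0.64], [-0.5081, -0.3895, -0.7682]] [313.0, -285.6, 1577.7]
green_bobbin [([312.2, 174.0], 0.92), ([395.6, 279.3], 0.81), ([307.9, 224.2], 0.77), ([339.1, 308.4], 0.75)]
red_bobbin [([273.4, 206.2], 0.75), ([345.1, 268.3], 0.29)]
rack [([275.7, 257.0], 0.85)]
home_left [([268.4, 268.4], 0.64)]
home_right [([232.1, 249.6], 0.78)]
slope [([296.0, 220.4], 0.89)]
side [[481.4422105363379, 0.0, 320.04591265727043], [0.0, 481.4422105363379, 242.50599695707098], [0.0, 0.0, 1.0]] [[0.9657, -0.2594, -0.0098], [-0.1849, -0.6607, -0.7275], [0.1823, 0.7044, -0.686]] [-488.6, 165.5, 937.9]
green_bobbin [([350.2, 217.0], 0.93), ([244.0, 330.8], 0.92), ([242.9, 257.8], 0.86), ([286.7, 212.4], 0.77)]
red_bobbin [([326.9, 299.0], 0.6)]
rack [([356.1, 295.3], 0.72)]
home_left [([363.0, 176.0], 0.62), ([385.1, 244.0], 0.56)]
home_right [([404.8, 274.4], 0.96)]
slope [([312.3, 297.5], 0.58), ([370.4, 353.9], 0.39)]
```

View pics/scene.png

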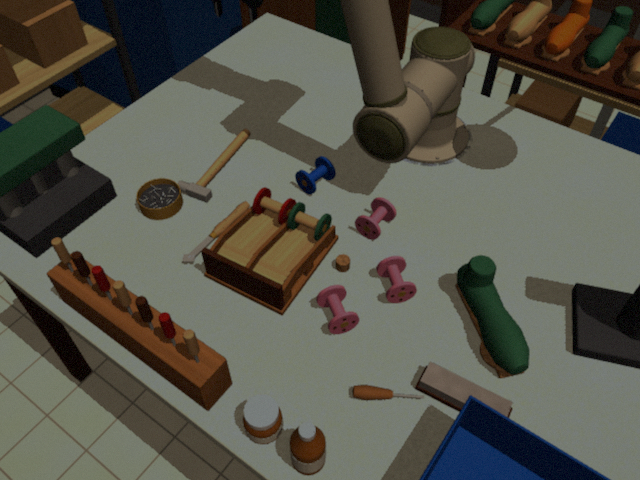

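View pics/side.png

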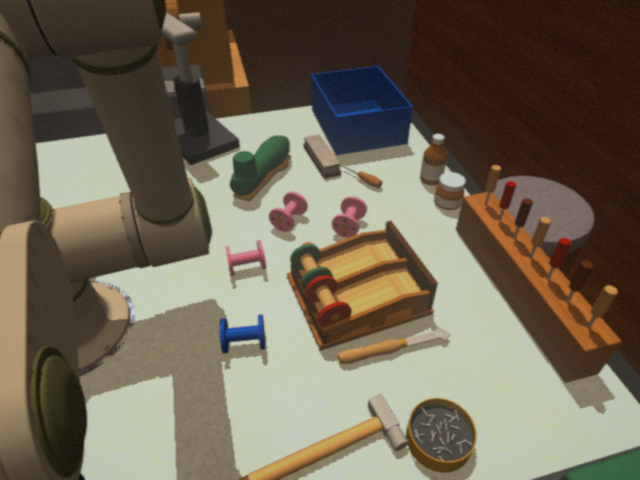

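Scene and side pictures: the green bobbin is in the left gutter (scene ≈ 308,224; side ≈ 308,265), and the red one is in the right gutter (scene ≈ 273,206; side ≈ 327,299). The loose blue and pink bobbins near the low end are look-alikes. Next I fit the rack pose.

```bash
cat > fit.py <<'E'
import numpy as np
from scipy.optimize import least_squares
P={'green':(-83,46,65),'red':(-83,-46,65),'home_left':(73,46,82),'home_right':(73,-46,82),'slope':(-100,0,30),'rack':(0,0,0)}
def w(q,X):
    c,s=np.cos(q[2]),np.sin(q[2]); X=np.asarray(X,float)
    return np.array([q[0]+c*X[0]-s*X[1],q[1]+s*X[0]+c*X[1],X[2]])
def proj(p,X):
    k=p['camera_matrix'];c=p['R']@X+p['t'];return (k@c)[:2]/c[2]
def fit(obs):
    f=lambda q:np.concatenate([proj(p,w(q,P[n]))-np.array(u) for p,n,u in obs])
    r=least_squares(f,[450,-50,0],loss='soft_l1',f_scale=2,x_scale=[100,100,.3]);return r.x,r.fun.reshape(-1,2)
E
python3 - <<'E'
from rig import ctrl
import numpy as np
from fit import *
o=[]
a=ctrl.capture('scene');b=ctrl.capture('side')
o+=[(a,'green',(307.9,224.2)),(a,'red',(273.4,206.2)),(a,'home_left',(268.4,268.4)),(a,'home_right',(232.1,249.6)),(a,'slope',(296,220.4)),(a,'rack',(275.7,257)),
(b,'red',(326.9,299)),(b,'home_left',(385.1,244)),(b,'home_right',(404.8,274.4)),(b,'slope',(312.3,297.5)),(b,'rack',(356.1,295.3))]
q,r=fit(o);print(q);[print(x[1],v.round(1)) for x,v in zip(o,r)]
print('green',w(q,P['green']),'start',w(q,(-130,46,150)))
for n,y in(('hl',46),):
    print(proj(b,w(q,P['green'])))
q=ctrl.sense()
E
```

```text
[ 5.69743940e+02 -6.96030546e+01  6.91604805e-02]
green [ 1.7 -1.8]
red [1.7 0.2]
home_left [-0.1 -2.6]
home_right [ 0.1 -2.2]
slope [ 0.8 -0.5]
rack [-3.   0.3]
red [1.5 1.3]
home_left [-0.1 -1.5]
home_right [ 0.3 -0.8]
slope [ 0.1 -0.5]
rack [ 2.6 -1.3]
green [483.76351643 -29.44876858  65.        ] start [436.87587617 -32.69672046 150.        ]
[312.84255533 266.69053748]
```

Request:
send_rows:
  targets:
    - [0.65,0,0,0,0,0,0.1135]
    - [0.65,0,0,0,0,0,0.1135]
    - [0.65,0.034,-0.05,0,0,0,0]
    - [0.65,0.034,-0.05,0,0,0,0]
    - [0.65,0.034,-0.05,0,0,0,0]
    - [0.65,0.034,-0.05,0,0,0,0]
    - [0.65,0.034,-0.05,0,0,0,0]
    - [0.65,0.034,-0.05,0,0,0,0]
    - [0.65,0.034,-0.05,0,0,0,0]
    - [0.65,0.034,-0.05,0.01,0,0,0]
  squeeze: 20

```text
time_s: 2.05
eef_pos: [398.0, -82.8, 222.0]
ee_rot: [0.001, 0.999, 0.034, 0.001]
force: [1.1, -0.9, -0.1]
grip_width: 0.18
grip_force: 0.0
```

Request:
send_rows:
  targets:
    - [0.65,0.034,-0.05,0.02,0,0,0]
    - [0.65,0,0,0.01,0,0,0]
    - [0.65,0,0,0,0,0,0]
    - [0.65,0,0,0,0,0,0]
    - [0.65,0,0,0,0,0,0]
    - [0.65,0,0,0,0,0,0]
    - [0.65,0,0,0,0,0,0]
    - [0.65,0,0,0,0,0,0]
    - [0.65,0,0,0,0,0,0]
    - [0.65,0,0,0,0,0,0]

```text
time_s: 3.3
eef_pos: [426.8, -33.2, 191.7]
ee_rot: [-0.0, 0.999, 0.034, -0.0]
force: [0.4, -0.4, 0.8]
grip_width: 0.174
grip_force: 0.0
```

```bash
python3 - <<'E'
from rig import ctrl
import cv2,numpy as np
from fit import *
s=ctrl.sense();print(s['time_s'],s['eef_pos'],s['ee_rot'],s['grip_width'],s['joints'])
p=ctrl.capture('wrist');k=p['camera_matrix'];print(k[0,0],k[0,2],k[1,2],np.round(p['R'],3).tolist(),'campos',-np.array(p['R']).T@p['t'])
for q in ['green_bobbin','red_bobbin','home_left','home_right','slope','rack']:
    print(q,[(np.round(d['point'],1).tolist(),round(d['score'],2)) for d in ctrl.landmark_of(q,p)][:3])
q=[569.74,-69.6,.06916]
im=p['img'][:,:,::-1].copy()
def fish(X):
    c=p['R']@X+p['t'];r=np.hypot(c[0],c[1]);th=np.arctan2(r,c[2]);return np.array([k[0,2],k[1,2]])+k[0,0]*th*c[:2]/r
for n in P:
    u=fish(w(q,P[n]));print(n,u.round(1));cv2.circle(im,tuple(int(v) for v in u),3,(255,255,0),1)
cv2.imwrite('pics/w1.png',im)
E
```

```text
3.3 [426.80346875 -33.19675396 191.66405802] [-6.68166600e-06  9.99407730e-01  3.44120616e-02 -9.71361682e-06] 0.1744358688444077 [-3.52754904e-01  1.37559985e-01  1.82861084e+00  5.46017039e-06
  1.17544486e+00  1.14920161e+00]
371.64829954431775 319.5494844908991 238.98715309082456 [[0.068, -0.998, 0.0], [-0.95, -0.065, 0.304], [-0.303, -0.021, -0.953]] campos [503.11671245 -27.21759358 334.88735961]
green_bobbin [([140.8, 3.3], 0.92), ([411.0, 327.5], 0.83), ([324.7, 161.7], 0.79)]
red_bobbin [([445.1, 161.6], 0.7), ([375.0, 174.3], 0.32)]
home_left []
home_right []
slope [([380.8, 174.8], 0.91)]
rack [([374.0, 62.3], 0.85)]
green [320.6 150.9]
red [443.4 154.1]
home_left [320.5 -59.8]
home_right [448.5 -49.2]
slope [376.1 168.9]
rack [372.3  55.6]
```

View pics/w1.png

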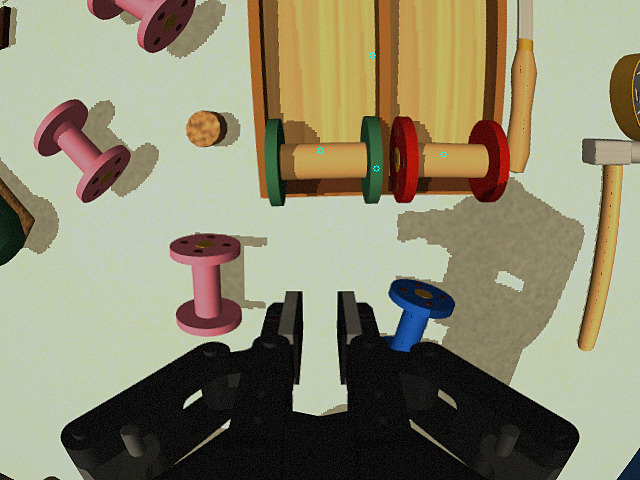

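The wrist picture shows the green core centred at about (323,161) between its flanges, and the red at (445,161). The blue look-alike sits at (420,300), clear of the path. The predicted points are about 8 px too far uphill, so I refit with the wrist view.

```bash
python3 - <<'E'
from rig import ctrl
import numpy as np
from fit import *
from scipy.optimize import least_squares
p=ctrl.capture('wrist');k=p['camera_matrix']
def fish(X):
    c=p['R']@X+p['t'];r=np.hypot(c[0],c[1]);th=np.arctan2(r,c[2]);return np.array([k[0,2],k[1,2]])+k[0,0]*th*c[:2]/r
o={'green':(324,161.5),'red':(446,161.5),'slope':(380.8,174.8),'rack':(374,62.3)}
f=lambda q:np.concatenate([fish(w(q,P[n]))-o[n] for n in o])
r=least_squares(f,[569,-69,.07],x_scale=[100,100,.3]);q=r.x
print(q,r.fun.round(1));e=ctrl.sense()['eef_pos']
c,s=np.cos(q[2]),np.sin(q[2]);d=np.array(e)[:2]-q[:2]
print('tcp in rack',c*d[0]+s*d[1],-s*d[0]+c*d[1],'green',w(q,P['green']))
E
```

```text
[ 5.63678107e+02 -7.11910280e+01  9.04998622e-02] [ 0.7 -0.8  0.7 -0.5 -1.   1.5 -0.5 -0. ]
tcp in rack -132.8897212241851 50.21259882302192 green [476.86045598 -32.88051397  65.        ]
```

Request:
send_rows:
  targets:
    - [0.65,0,0.004,0.02,0,0,-0.016]
    - [0.65,0,0,0.03,0,0,0]
    - [0.65,0,0,0.03,0,0,0]
    - [0.65,0,0,0.03,0,0,0]
    - [0.65,0,0,0.02,0,0,0]
    - [0.65,0,0,0.014,0,0,0]
    - [0.65,0,0,0,0,0,0]
    - [0.65,0.004,0,0,0,0,0]
    - [0.65,0.004,0,0,0,0,0]
    - [0.65,0.004,0,0,0,0,0]

```text
time_s: 4.95
eef_pos: [439.6, -36.2, 48.1]
ee_rot: [0.0, 0.999, 0.042, 0.0]
force: [-0.6, -0.1, -0.4]
grip_width: 0.173
grip_force: 0.0
```

```bash
python3 - <<'E'
from rig import ctrl
import cv2
s=ctrl.sense();print(s['time_s'],s['eef_pos'],s['force'],s['grip_width'])
p=ctrl.capture('wrist');cv2.imwrite('pics/w2.png',p['img'][:,:,::-1])
E
```

```text
4.95 [439.60134985 -36.23808451  48.06333805] [-0.63056141 -0.13783572 -0.38992218] 0.1732008335646262
```

View pics/w2.png

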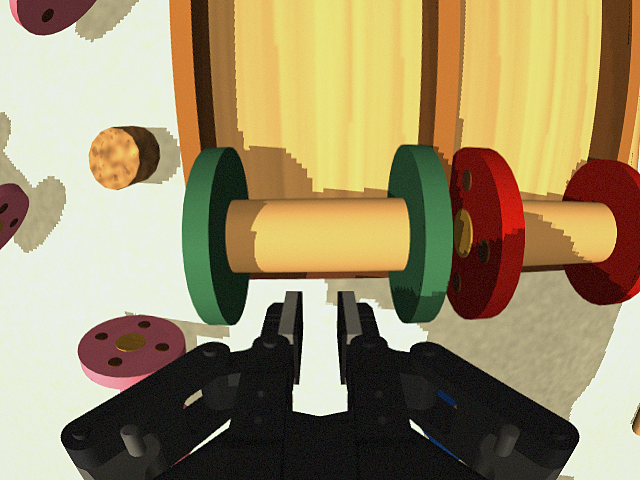

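The fingers are centred (column 319) behind the green core (228–408) and clear of both flanges. I push slowly now.

Request:
send_rows:
  targets:
    - [0.65,0.005,0,0,0,0,0]
    - [0.65,0.005,0,0,0,0,0]
    - [0.65,0.004,0,0,0,0,0]
    - [0.65,0.004,0,-0.0006,0,0,0]
    - [0.65,0.004,0,-0.0006,0,0,0]
    - [0.65,0.005,0,-0.0008,0,0,0]
    - [0.65,0.005,0,-0.0008,0,0,0]
    - [0.65,0.005,0,-0.0008,0,0,0]
    - [0.65,0.005,0,-0.0008,0,0,0]
    - [0.65,0.005,0,-0.0008,0,0,0]

```text
time_s: 6.25
eef_pos: [485.4, -32.1, 54.2]
ee_rot: [-0.0, 0.999, 0.043, -0.001]
force: [-13.1, -0.1, 21.8]
grip_width: 0.172
grip_force: 6.6
```

```bash
python3 - <<'E'
from rig import ctrl
import cv2
s=ctrl.sense();print(s['time_s'],s['eef_pos'],s['force'],s['grip_width'])
p=ctrl.capture('wrist');cv2.imwrite('pics/w3.png',p['img'][:,:,::-1])
E
```

```text
6.25 [485.417367   -32.06663744  54.24611708] [-13.06365698  -0.09586779  21.78830216] 0.17195259987287778
```

View pics/w3.png

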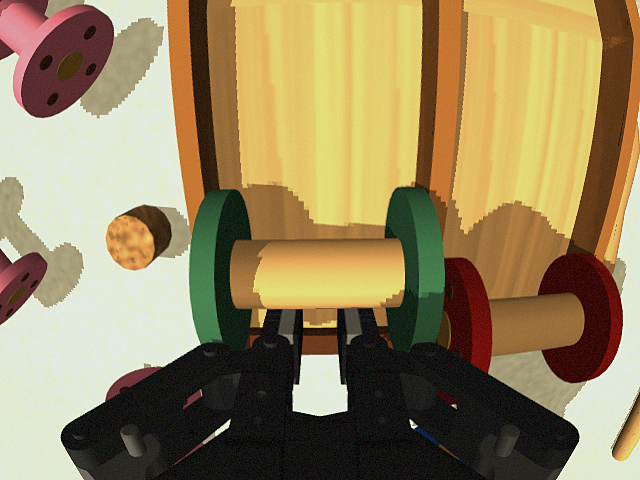

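The wrist picture shows the bobbin rolling, with its core at about row 273. The force is 25 N, mostly upward, and the gripper's knuckles at about (205,350) and (412,348) overlap the rear rims of the flanges. I raise the tool a little and lean it back 9° so that it stands square to the slope.

Request:
send_rows:
  targets:
    - [0.65,0,0,-0.002,0,0,0]
    - [0.65,0,0,-0.002,0,0,0]
    - [0.65,0,0,-0.001,0,0,0]
    - [0.65,0,0,0,0,0.04,0]
    - [0.65,0,0,0,0,0.04,0]
    - [0.65,0,0,0,0,0.04,0]
    - [0.65,0,0,0,0,0.037,0]
    - [0.65,0,0,0,0,0,0]
    - [0.65,0,0,0,0,0,0]
    - [0.65,0,0,0,0,0,0]

```text
time_s: 7.55
eef_pos: [486.1, -32.2, 57.9]
ee_rot: [-0.003, 0.996, 0.042, 0.078]
force: [-0.5, -0.3, 1.2]
grip_width: 0.174
grip_force: 0.1
```

Request:
send_rows:
  targets:
    - [0.65,0.003,0,0,0,0,0]
    - [0.65,0.003,0,0,0,0,0]
    - [0.65,0.003,0,0,0,0,0]
    - [0.65,0.003,0,0,0,0,0]
    - [0.65,0.003,0,0,0,0,0]
    - [0.65,0.002,0,0,0,0,0]
    - [0.65,0.002,0,0,0,0,0]
    - [0.65,0,0,0,0,0,0]
    - [0.65,0,0,0,0,0,0]
    - [0.65,0,0,0,0,0,0]

```text
time_s: 8.8
eef_pos: [504.5, -30.6, 60.8]
ee_rot: [-0.003, 0.996, 0.042, 0.078]
force: [-0.7, -1.0, -0.2]
grip_width: 0.176
grip_force: 0.1
```

```bash
python3 - <<'E'
from rig import ctrl
import cv2
s=ctrl.sense();print(s['time_s'],s['eef_pos'],s['force'],s['grip_width'])
p=ctrl.capture('wrist');cv2.imwrite('pics/w4.png',p['img'][:,:,::-1])
E
```

```text
8.8 [504.49838279 -30.62822527  60.82287497] [-0.67731485 -0.9570274  -0.18083779] 0.17595248921008005
```

View pics/w4.png

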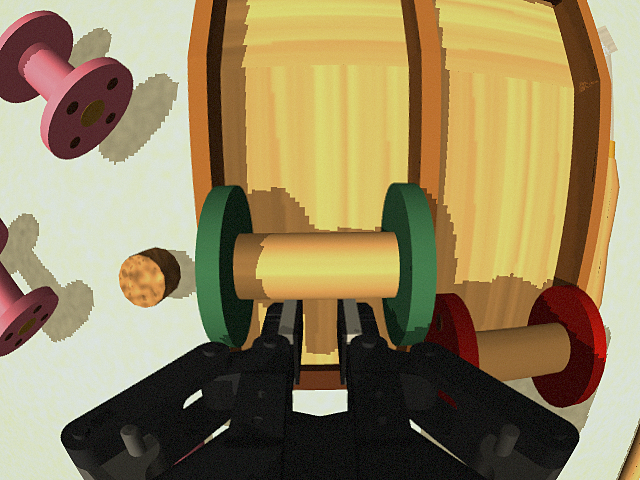

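The push is now clean, with almost no force and the bobbin square in the gutter (core at row 266). I carry on.

Request:
send_rows:
  targets:
    - [0.65,0.004,0,0,0,0,0]
    - [0.65,0.004,0,0,0,0,0]
    - [0.65,0.004,0,0,0,0,0]
    - [0.65,0.004,0,0,0,0,0]
    - [0.65,0.004,0,0,0,0,0]
    - [0.65,0.004,0,0,0,0,0]
    - [0.65,0.004,0,0,0,0,0]
    - [0.65,0.004,0,0,0,0,0]
    - [0.65,0.004,0,0,0,0,0]
    - [0.65,0.004,0,0,0,0,0]

```text
time_s: 10.1
eef_pos: [544.2, -27.2, 67.1]
ee_rot: [-0.003, 0.996, 0.042, 0.078]
force: [0.1, -0.9, 0.0]
grip_width: 0.179
grip_force: 0.1
```

Request:
send_rows:
  targets:
    - [0.65,0.003,0,0,0,0,0]
    - [0.65,0.003,0,0,0,0,0]
    - [0.65,0.003,0,0,0,0,0]
    - [0.65,0.003,0,0,0,0,0]
    - [0.65,0.003,0,0,0,0,0]
    - [0.65,0.003,0,0,0,0,0]
    - [0.65,0.003,0,0,0,0,0]
    - [0.65,0.003,0,0,0,0,0]
    - [0.65,0.002,0,0,0,0,0]
    - [0.65,0,0,0,0,0,0]

```text
time_s: 11.35
eef_pos: [569.6, -25.1, 71.1]
ee_rot: [-0.003, 0.996, 0.042, 0.078]
force: [-0.5, 0.3, 0.7]
grip_width: 0.176
grip_force: 0.1
```

```bash
python3 - <<'E'
from rig import ctrl
import cv2
s=ctrl.sense();print(s['time_s'],s['eef_pos'],s['force'],s['grip_width'])
p=ctrl.capture('wrist');cv2.imwrite('pics/w5.png',p['img'][:,:,::-1])
E
```

```text
11.35 [569.60705201 -25.07727212  71.13780821] [-0.5186349   0.32833846  0.69496499] 0.1756271458695548
```

View pics/w5.png

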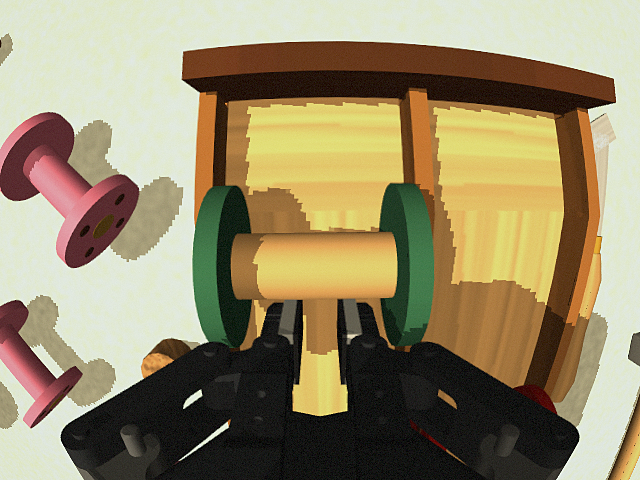

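The picture shows the crest line at about row 213 and the core at row 266. The bobbin centre is about 17 mm short of the crest, so I finish slowly.

Request:
send_rows:
  targets:
    - [0.65,0.002,0,0,0,0,0]
    - [0.65,0.002,0,0,0,0,0]
    - [0.65,0.002,0,0,0,0,0]
    - [0.65,0.002,0,0,0,0,0]
    - [0.65,0.002,0,0,0,0,0]
    - [0.65,0.002,0,0,0,0,0]
    - [0.65,0.002,0,0,0,0,0]
    - [0.65,0.002,0,0.0003,0,0,0]
    - [0.65,0.002,0,0.0003,0,0,0]
    - [0.65,0.002,0,0.0003,0,0,0]

```text
time_s: 12.65
eef_pos: [589.5, -23.4, 73.4]
ee_rot: [-0.003, 0.996, 0.042, 0.078]
force: [-0.6, -0.6, -0.2]
grip_width: 0.174
grip_force: 0.0
```

Request:
send_rows:
  targets:
    - [0.65,0.002,0,0.0003,0,0,0]
    - [0.65,0.002,0,0.0003,0,0,0]
    - [0.65,0.001,0,0.0002,0,0,0]
    - [0.65,0.001,0,0.0002,0,0,0]
    - [0.65,0,0,0,0,0,0]
    - [0.65,0,0,0,0,0,0]
    - [0.65,0,0,0,0,0,0]
    - [0.65,0,0,0,0,0,0]
    - [0.65,0,0,0,0,0,0]
    - [0.65,0,0,0,0,0,0]

```text
time_s: 13.9
eef_pos: [595.4, -22.9, 73.4]
ee_rot: [-0.003, 0.996, 0.042, 0.078]
force: [-0.1, 0.2, 0.1]
grip_width: 0.173
grip_force: 0.0
```

```bash
python3 - <<'E'
from rig import ctrl
import cv2
s=ctrl.sense();print(s['time_s'],s['eef_pos'],s['force'],s['grip_width'])
p=ctrl.capture('wrist');cv2.imwrite('pics/w6.png',p['img'][:,:,::-1])
E
```

```text
13.9 [595.40313414 -22.87712387  73.35625214] [-0.08866012  0.16683225  0.10614012] 0.17270352194887556
```

View pics/w6.png

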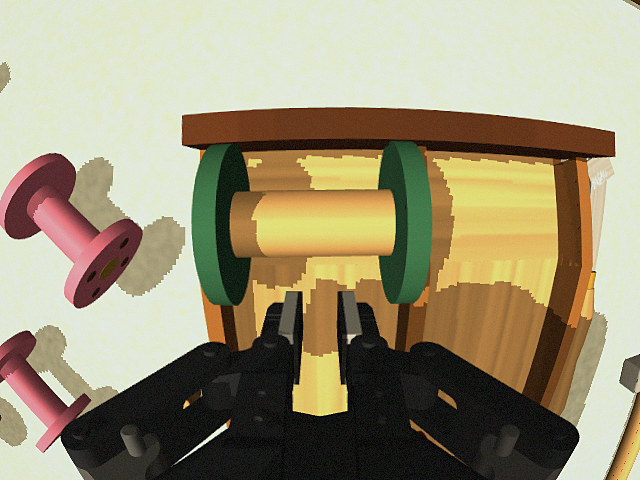

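The bobbin has rolled off the fingers and lies against the dark stop: flange fronts at row 142, core at row 224, with a clear gap to the fingertips. I back away upward and check.

Request:
send_rows:
  targets:
    - [0.65,-0.005,0,-0.002,0,0,0]
    - [0.65,-0.005,0,-0.01,0,0,0]
    - [0.65,0,0,-0.02,0,0,0]
    - [0.65,0,0,-0.03,0,0,0]
    - [0.65,0,0,-0.03,0,0,0]
    - [0.65,0,0,-0.03,0,0,0]
    - [0.65,0,0,-0.02,0,0,0]
    - [0.65,0,0,0,0,0,0]
    - [0.65,0,0,0,0,0,0]
    - [0.65,0,0,0,0,0,0]

```text
time_s: 15.2
eef_pos: [563.1, -25.5, 211.1]
ee_rot: [-0.004, 0.996, 0.042, 0.078]
force: [0.2, 0.4, -0.8]
grip_width: 0.175
grip_force: 0.0
```

```bash
python3 - <<'E'
from rig import ctrl
import cv2,numpy as np
s=ctrl.sense();print(s['time_s'],s['eef_pos'],s['force'])
a=ctrl.capture('side');b=ctrl.capture('wrist')
cv2.imwrite('pics/end.png',np.vstack([a['img'][120:400,:,::-1],b['img'][0:300,:,::-1]]))
E
```

```text
15.2 [563.10956024 -25.52676963 211.0686961 ] [ 0.17717649  0.40620204 -0.77138259]
```

View pics/end.png

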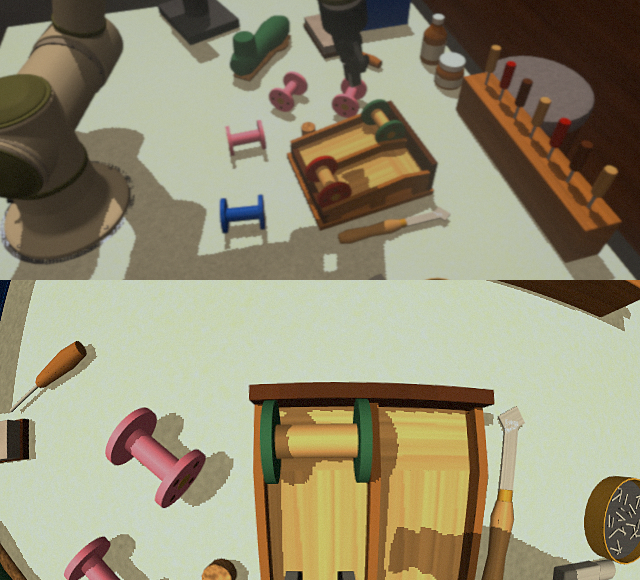

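The end picture shows the green bobbin square against the stop (wrist crop ≈ 318,440), the red one still at its lip (side crop ≈ 327,180), and the other things in place.

```bash
python3 -c "
from rig import ctrl
print(ctrl.finish_job())"
```

```text
the job is handed in; nothing more can be done
None
```

I rolled the green bobbin over the crest and it now rests against the top stop; the red bobbin and the bench items look undisturbed. Wrist force reached about 25 N early in the push, then stayed near zero. The job is handed in, but no verdict came back.

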